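# Make up two exhaust weld kits

### The arm

A 6-joint arm with a two-finger parallel gripper is mounted at the origin on the work surface. World frame = base frame: x ahead of the robot, y to its left, z up, the work surface at z = 0. Lengths are in m, angles in rad, forces in N, time in s.
With the tool pointing down it reaches from about 0.325 to 0.75 m from the base axis. Payload 7.6 kg.
Tool frame: the origin (TCP) lies at the centre of the arm's flange, where the gripper is bolted on; the fingertips stand 173 mm ahead of it and the grasp point (between the pads) lies 155 mm ahead of it; z points along the fingers, y is the line along which they close (so a half turn about z gives the same grasp; the last joint's range is limited). The gripper opens to 85 mm and grips with 20 to 120 N. Pads are 22 mm wide; open, the fingers measure 114 mm over their backs; the gripper's body (76 mm by 85 mm) begins 54 mm behind the grasp point. The pads swing forward as they close: fully open they stand 13 mm farther back than shut.
Start: joints at [1.18, 0.052, 1.401, -0, 1.689, -0.07], TCP at [0.166, 0.498, 0.405] pointing down, gripper open.
Joint ranges: [-2.9, 2.9], [-0.91, 2.17], [0.12, 2.37], [-1.06, 4.2], [0.26, 2.73], [-2.93, 2.93]. Speed limits (rad/s): [2.57, 2.57, 3.01, 3.14, 3.14, 3.14].

### API

Orientations are given as a rotation vector (axis times angle).
In Python, from workcell import sensors, optics, hand_in gives the robot as it stands.
- The arm moves only by the tool play_rows, never from a script. Its argument "plan" is a list of rows, each a list of 3 entries, a list of its own where there are three numbers: the turn, a rotation vector about the tool's x, y, z in degrees, then the shift along the tool's x, y, z in mm, then the closure in counts, from 0 (fully open) to 255 (shut). In form: [[[ax, ay, az], [tx, ty, tz], fingers], ...]. A call has 1 to 10 rows; each row shifts and turns the commanded pose from where the row before left it, along the tool's axes as they then stand; what a row does not reach is not made up. A row lasts 1/12 s, in which the tool goes at most 41.7 mm and 7.16 degrees, less where a joint would pass 70% of its speed; a pose out of reach is approached as far as the arm can. A call with a gripper value outside its range is refused whole. The fingers move at their own pace and stop on an object; the grip force is fixed at half the most. Time passes only in rows, so rows that do not move let the fingers close. It gives the time, the measured TCP pose, the force, the opening and the grip force at its end, in the units of the state.
- sensors.state(): the state, without advancing time (a new reading comes with each control period).
- optics.capture(name): name is "scene" or "top"; returns a dict with "color" (480x640x3 uint8, red, green, blue), "fx", "fy", "cx", "cy" (pixels), "k1" (the pictures are not rectified: a ray, as slopes to the right and down, at radius r is drawn at 1 + k1 r^2 times it, then the intrinsics apply), "rvec" (rotation vector, rad) and "tvec" (3), from world to camera coordinates, as OpenCV has them. Camera axes: x right, y down, z forward; pixel columns grow to the right and rows downward; lengths in m; the calibration is good to about 2 mm. A picture is of the moment at which its call begins. There is no depth.
- hand_in(): hands the job in; it is judged then, once.
Trained networks look in a picture, given as the dict that the camera call returned (one of the last four; its "shot" number tells which), for a name from the list of things; names that differ only in an ending like _2 or _b are one class to them, and where a whole thing is asked for, a point or a joint stands for the part that bears it (a point fixed in the world has none). Each returns a list of dicts, best first, with "p" (0 to 1); they miss things now and then, are a little off and sometimes report something else, mostly with a low value. They report only what shows in the picture. A call takes as long as a camera call.
- optics.recognise(picture, query): "rect" ([left, top, right, bottom] in pixels, round what is visible of it).
The state is a dict: "time_s": time; "qpos": joint angles; "qd": joint speeds; "joint_efforts": joint torques, N m; "tool_pos": TCP position; "tcp_rot": TCP orientation; "ft_force": force on the tool from outside, world axes, zero at the start; "moment": the same for the moment, N m; "gripper_width": opening from 0.0 (shut) to 1.0 (fully open); "finger_force": force on a finger pad.
Only numpy, scipy, OpenCV 4.12 (cv2) and the standard library are available. Lean on these libraries where they do the work, as an engineer would, in place of code of your own. Each camera call takes 0.05 s, during which the arm holds its last target. There are 200 camera calls.

### The job

Make up two weld kits from the exhaust parts lying on the cardboard: the blue tray takes the braided flex coupling, the three-bolt flange and the sensor boss with the brass plug; the yellow tray takes the elbow and the two-bolt flange. Give every part a bay of its own (any bay of its tray), set down flat on the bay's floor the same way up as it is now, not dropped, and leave the reducer cone, the plain tube and the red welding magnet where they are.

Things in the scene. Friction and masses are not known exactly. Their poses are not given: they have to be found in the camera images.
- tray_blue: Blue shallow parts tray, fixed, open on top: 328 (x) x 128 (y) x 20 mm high, walls and floor 4 mm. Two cross walls 17.6 mm high make three equal bays, each 104 (x) x 120 mm (y) inside, centred at x = -108, 0, +108 mm. Origin: centre of the underside, on the bench; bay floors 4 mm above it. x points roughly away from the robot. Left or right of the stock; the trays may change sides.
- tray_yellow: Yellow shallow parts tray, fixed, open on top: 328 (x) x 128 (y) x 20 mm high, walls and floor 4 mm. Two cross walls 17.6 mm high make three equal bays, each 104 (x) x 120 mm (y) inside, centred at x = -108, 0, +108 mm. Origin: centre of the underside, on the bench; bay floors 4 mm above it. x points roughly away from the robot. Left or right of the stock; the trays may change sides.
- flex_centre (a point): Braided stainless flex coupling, rigid, 0.3 kg, standing on end: round, 80 mm tall; its middle 52 mm is the ribbed grey braid, 54 mm across (55 at a bright band at either end), with plain tube stubs 44 mm across above and below. Point: on the axis, half-way up (40 mm over its underside); z up. Stock pieces stand about 120 mm apart, on the bench; the cardboard is only a sheet.
- flange3_centre (a point): Three-bolt flange, 0.3 kg: a flat three-lobed plate 8 mm thick (lobe tips 42 mm from the centre, three bolt holes) with a round open tube, 42 mm across, rising 42 mm from its middle (grip it there); 50 mm tall overall, plate down. Point: on the axis, half-way up (25 mm over the underside); z up; x points to one lobe.
- boss_centre (a point): Sensor boss with its brass plug, 0.1 kg: a steel ring 30 mm across and 20 mm tall (grip it there), on it a brass collar 27 mm across and 3 mm thick, then a brass hexagon 24 mm across the flats (28 over the corners), 17 mm tall; 40 mm tall overall. Point: on the axis, half-way up (20 mm over the underside); z up; two flats of the hexagon face +x and -x.
- elbow_centre (a point): 90 degree stainless elbow lying flat, 0.16 kg: tube 38 mm across, bend radius 48 mm at the tube's middle line, 8 mm straight at each end; covers 75 x 75 mm. Point: in the middle of the tube half-way round the bend, 19 mm over its underside, near its centre of mass; z up; x points to the outside of the bend (grip across the tube, along x); both ends bend away towards -x.
- flange2_centre (a point): Two-bolt flange, 0.3 kg: a flat oval plate 8 mm thick (86 mm tip to tip along x, 54 mm across, two bolt holes) with a round open tube, 42 mm across, rising 42 mm from its middle (grip it there); 50 mm tall overall, plate down. Point: on the axis, half-way up (25 mm over the underside); z up; x points to one bolt hole.
- cone_centre (a point): Reducer cone, not needed: smooth steel, 60 mm across at the foot, 42 mm at the top, 58 mm tall, loose. Point: on the axis, half-way up.
- plain_tube_centre (a point): Short piece of plain tube, not needed: smooth steel, 45 mm across, 66 mm tall, standing on end, loose. Point: on the axis, half-way up.
- magnet_centre (a point): Red triangular welding magnet, not needed, lying flat, loose: corners 48 mm from its middle (one along x), 15 mm thick. Point: its middle, half-way up.

How it is judged:
At the end, for the whole second after the job is handed in: Each part lies alone in a bay of its own kit's tray (its point inside the bay), on the floor (height within 5 mm), the same way up as at the start (within 0.12 rad), at rest (under 0.02 m/s); the cone, plain tube and magnet are within 20 mm of their starts ((x of flex_centre in the frame of tray_blue between -0.16 and -0.056 m or x of flex_centre in the frame of tray_blue between -0.052 and 0.052 m or x of flex_centre in the frame of tray_blue between 0.056 and 0.16 m) and y of flex_centre in the frame of tray_blue between -0.06 and 0.06 m and z of flex_centre in the frame of tray_blue between 0.039 and 0.049 m and angle between each of flex_centre, flange3_centre, boss_centre, elbow_centre, flange2_centre's own z axis and vertical below 0.12 rad and linear speed of each of flex, flange3, boss, elbow, flange2 below 0.02 m/s and (x of flange3_centre in the frame of tray_blue between -0.16 and -0.056 m or x of flange3_centre in the frame of tray_blue between -0.052 and 0.052 m or x of flange3_centre in the frame of tray_blue between 0.056 and 0.16 m) and y of flange3_centre in the frame of tray_blue between -0.06 and 0.06 m and z of flange3_centre in the frame of tray_blue between 0.024 and 0.034 m and (x of boss_centre in the frame of tray_blue between -0.16 and -0.056 m or x of boss_centre in the frame of tray_blue between -0.052 and 0.052 m or x of boss_centre in the frame of tray_blue between 0.056 and 0.16 m) and y of boss_centre in the frame of tray_blue between -0.06 and 0.06 m and z of boss_centre in the frame of tray_blue between 0.019 and 0.029 m and (x of elbow_centre in the frame of tray_yellow between -0.16 and -0.056 m or x of elbow_centre in the frame of tray_yellow between -0.052 and 0.052 m or x of elbow_centre in the frame of tray_yellow between 0.056 and 0.16 m) and y of elbow_centre in the frame of tray_yellow between -0.06 and 0.06 m and z of elbow_centre in the frame of tray_yellow between 0.018 and 0.028 m and (x of flange2_centre in the frame of tray_yellow between -0.16 and -0.056 m or x of flange2_centre in the frame of tray_yellow between -0.052 and 0.052 m or x of flange2_centre in the frame of tray_yellow between 0.056 and 0.16 m) and y of flange2_centre in the frame of tray_yellow between -0.06 and 0.06 m and z of flange2_centre in the frame of tray_yellow between 0.024 and 0.034 m and not ((x of flex_centre in the frame of tray_blue between -0.16 and -0.056 m and x of flange3_centre in the frame of tray_blue between -0.16 and -0.056 m) or (x of flex_centre in the frame of tray_blue between -0.052 and 0.052 m and x of flange3_centre in the frame of tray_blue between -0.052 and 0.052 m) or (x of flex_centre in the frame of tray_blue between 0.056 and 0.16 m and x of flange3_centre in the frame of tray_blue between 0.056 and 0.16 m)) and not ((x of flex_centre in the frame of tray_blue between -0.16 and -0.056 m and x of boss_centre in the frame of tray_blue between -0.16 and -0.056 m) or (x of flex_centre in the frame of tray_blue between -0.052 and 0.052 m and x of boss_centre in the frame of tray_blue between -0.052 and 0.052 m) or (x of flex_centre in the frame of tray_blue between 0.056 and 0.16 m and x of boss_centre in the frame of tray_blue between 0.056 and 0.16 m)) and not ((x of flange3_centre in the frame of tray_blue between -0.16 and -0.056 m and x of boss_centre in the frame of tray_blue between -0.16 and -0.056 m) or (x of flange3_centre in the frame of tray_blue between -0.052 and 0.052 m and x of boss_centre in the frame of tray_blue between -0.052 and 0.052 m) or (x of flange3_centre in the frame of tray_blue between 0.056 and 0.16 m and x of boss_centre in the frame of tray_blue between 0.056 and 0.16 m)) and not ((x of elbow_centre in the frame of tray_yellow between -0.16 and -0.056 m and x of flange2_centre in the frame of tray_yellow between -0.16 and -0.056 m) or (x of elbow_centre in the frame of tray_yellow between -0.052 and 0.052 m and x of flange2_centre in the frame of tray_yellow between -0.052 and 0.052 m) or (x of elbow_centre in the frame of tray_yellow between 0.056 and 0.16 m and x of flange2_centre in the frame of tray_yellow between 0.056 and 0.16 m)) and distance of each of cone_centre, plain_tube_centre, magnet_centre from where it was at the start of the episode below 0.02 m); the robot touches nothing.
It fails at once if the reducer cone, the plain tube or the welding magnet is shifted by more than 20 mm (distance of any of cone_centre, plain_tube_centre, magnet_centre from where it was at the start of the episode above 0.02 m).
It fails at once if a part is dropped or thrown: it moves faster than 0.7 m/s (a free fall of 25 mm) with no finger touching it ((linear speed of flex above 0.7 m/s and contact force between the fingers and flex below 0.05 N) or (linear speed of flange3 above 0.7 m/s and contact force between the fingers and flange3 below 0.05 N) or (linear speed of boss above 0.7 m/s and contact force between the fingers and boss below 0.05 N) or (linear speed of elbow above 0.7 m/s and contact force between the fingers and elbow below 0.05 N) or (linear speed of flange2 above 0.7 m/s and contact force between the fingers and flange2 below 0.05 N)).
It also fails if it takes over 122 s, if anything falls off the work surface, if the arm or the gripper's body presses on something with over 40 N, if the wrist force passes 120 N, or if a joint passes its speed limit or range.

## Working session

There is one attempt and no reset: what is moved stays moved. The work goes in short steps, Python scripts to look and compute and a tool call to move; the robot and the scene stay as the last step left them, time stands still between calls to the robot, and variables do not carry over. Pictures are saved under pics/ and viewed, at most 16 in all, crops included, and the job is handed in when it is done.

Besides the shell and the picture viewer there is one more tool, called after ">>>" as name([rows], argument=value, ...), one row to a line, values as JSON. play_rows: Moves the arm, as the interface text tells. Its arguments: {"type":"object","properties":{"plan":{"type":"array","items":{"type":"array"}}},"required":["plan"]}

```bash
mkdir -p pics; ls; cat > h.py <<'E'
import numpy as np,cv2
from workcell import sensors,optics,hand_in
def ray(c,uv):
    K=np.array([[c['fx'],0,c['cx']],[0,c['fy'],c['cy']],[0,0,1.]])
    p=cv2.undistortPoints(np.array([[uv]],float),K,np.array([c['k1'],0,0,0,0.]))[0,0]
    R=cv2.Rodrigues(np.array(c['rvec'],float))[0]; t=np.array(c['tvec'],float).ravel()
    return -R.T@t, R.T@np.array([p[0],p[1],1])
def at(c,uv,z):
    o,d=ray(c,uv); return (o+d*(z-o[2])/d[2])
def proj(c,P):
    R=cv2.Rodrigues(np.array(c['rvec'],float))[0]
    K=np.array([[c['fx'],0,c['cx']],[0,c['fy'],c['cy']],[0,0,1.]])
    return cv2.projectPoints(np.atleast_2d(P).astype(float),np.array(c['rvec'],float),np.array(c['tvec'],float),K,np.array([c['k1'],0,0,0,0.]))[0][:,0]
E
python3 - <<'E'
from h import *
s=sensors.state();print({k:np.round(v,3) for k,v in s.items()})
for n in('scene','top'):
    c=optics.capture(n);cv2.imwrite(f'pics/{n}0.png',c['color'][:,:,::-1])
    print(n,c['fx'],c['k1'],ray(c,(320,240)))
    for q in['tray_blue','tray_yellow','flex_centre','flange3_centre','boss_centre','elbow_centre','flange2_centre','cone_centre','plain_tube_centre','magnet_centre']:
        for r in optics.recognise(c,q)[:2]: print(q,round(r['p'],2),np.round(r['rect']))
E
```

```text
pics
{'time_s': np.float64(0.0), 'qpos': array([ 1.18 ,  0.053,  1.402,  0.   ,  1.689, -0.07 ]), 'qd': array([ 0.001, -0.   ,  0.001, -0.001, -0.   ,  0.001]), 'joint_efforts': array([-0.0000e+00, -3.8167e+01, -3.6019e+01, -0.0000e+00,  6.0000e-03,
       -0.0000e+00]), 'tool_pos': array([0.166, 0.498, 0.404]), 'tcp_rot': array([-5.020e-01, -3.101e+00,  2.000e-03]), 'ft_force': array([-0.357, -0.963, -0.757]), 'moment': array([-0.007,  0.044,  0.061]), 'finger_force': np.float64(0.0), 'gripper_width': np.float64(1.004)}
scene 579.7819889805271 0.007512247598923816 (array([1.04930005, 0.10489283, 0.90881597]), array([-0.47990478, -0.09387132, -0.87248319]))
tray_blue 0.74 [ 94. 108. 222. 265.]
tray_yellow 0.92 [417. 160. 530. 340.]
flex_centre 0.89 [276. 280. 311. 325.]
flex_centre 0.74 [235. 206. 280. 251.]
flange3_centre 0.62 [207. 274. 250. 317.]
boss_centre 0.9 [308. 230. 326. 256.]
boss_centre 0.29 [369. 240. 404. 280.]
elbow_centre 0.62 [249. 158. 275. 198.]
elbow_centre 0.57 [238. 206. 278. 250.]
flange2_centre 0.68 [371. 241. 404. 279.]
flange2_centre 0.48 [378. 182. 412. 220.]
cone_centre 0.73 [379. 182. 412. 220.]
plain_tube_centre 0.67 [249. 160. 275. 196.]
magnet_centre 0.75 [342. 301. 396. 348.]
top 450.9053161660767 -0.09960828364090969 (array([ 0.48087034, -0.01232899,  0.85719791]), array([ 0.11200201,  0.00980708, -0.99373605]))
tray_blue 0.79 [443. 188. 525. 375.]
tray_blue 0.16 [312. 239. 331. 257.]
tray_yellow 0.91 [129. 186. 217. 369.]
flex_centre 0.6 [304. 159. 336. 192.]
flange3_centre 0.64 [360. 165. 398. 206.]
boss_centre 0.62 [310. 241. 330. 258.]
boss_centre 0.26 [129. 188. 221. 371.]
elbow_centre 0.73 [350. 229. 397. 267.]
flange2_centre 0.96 [231. 230. 270. 264.]
cone_centre 0.68 [231. 290. 267. 322.]
plain_tube_centre 0.72 [374. 292. 399. 317.]
plain_tube_centre 0.42 [233. 167. 274. 205.]
magnet_centre 0.82 [233. 168. 274. 204.]
```

```bash
python3 -c "
import cv2
a=cv2.imread('pics/top0.png')[140:400,110:540];cv2.imwrite('pics/top0c.png',cv2.resize(a,None,fx=1.86,fy=1.86))"
```

```text
(no output)
```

View pics/top0c.png

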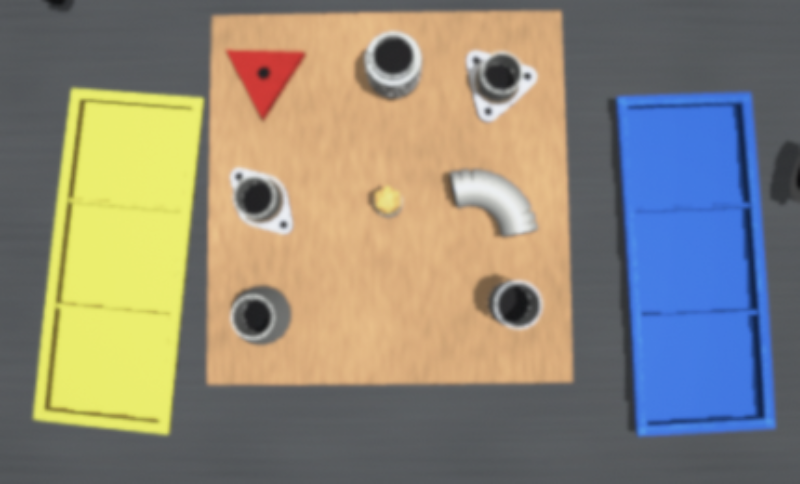

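View pics/scene0.png

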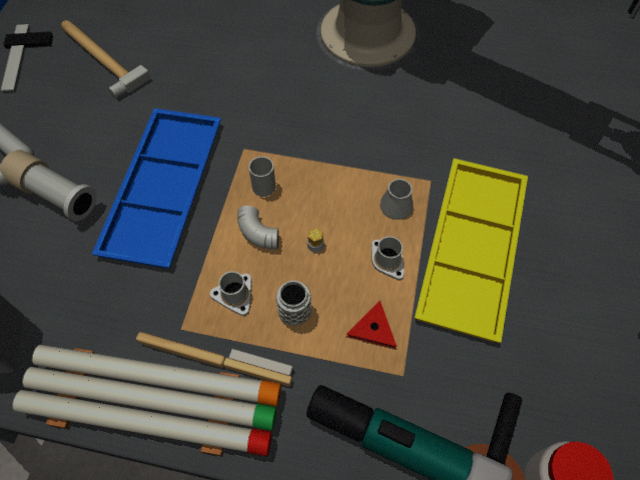

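```bash
cat > est.py <<'E'
from h import *
import pickle
ct=optics.capture('top');cs=optics.capture('scene')
pickle.dump((ct,cs),open('c0.pkl','wb'))
def w(u,v,z): return at(ct,(110+(u+.5)/1.86-.5,140+(v+.5)/1.86-.5),z)
for n,u,v,z in [('flex',393,55,.08),('fl3',502,73,.05),('boss',387,199,.04),('elb',497,195,.03),('fl2',258,196,.05),('cone',256,316,.058),('tube',518,303,.066),('mag',264,74,.015),
 ('h1',239,177,.008),('h2',283,225,.008),('l1',476,60,.008),('l2',527,76,.008),('l3',488,112,.008),('e1',455,187,.019),('e2',520,234,.019)]: print(n,np.round(w(u,v,z)*1000,1))
for n,cc in dict(Y=[(71,88),(204,97),(169,434),(33,420)],B=[(616,97),(751,93),(775,428),(638,435)]).items():
    P=np.array([w(*c,.02) for c in cc])[:,:2];print(n,np.round(P*1000),np.round(P.mean(0)*1000,1),[round(float(np.linalg.norm(P[i]-P[i-1])*1000)) for i in range(4)])
    d=(P[0]+P[1]-P[2]-P[3]);print('yaw',np.degrees(np.arctan2(d[1],d[0])))
E
python3 est.py
```

```text
flex [694.2  -7.6  80. ]
fl3 [ 683.2 -114.5   50. ]
boss [ 5.606e+02 -2.000e-01  4.000e+01]
elb [ 564.6 -109.1   30. ]
fl2 [563.7 125.1  50. ]
cone [448.2 124.9  58. ]
tube [ 459.1 -122.6   66. ]
mag [693.8 126.1  15. ]
h1 [587.8 152.1   8. ]
h2 [538.1 106.4   8. ]
l1 [707.7 -93.1   8. ]
l2 [ 690.3 -145.6    8. ]
l3 [ 652.7 -104.3    8. ]
e1 [574.2 -68.3  19. ]
e2 [ 526.3 -132.6   19. ]
Y [[682. 328.]
 [669. 187.]
 [330. 219.]
 [341. 359.]] [505.5 273.3] [342, 142, 341, 141]
yaw -5.239717779171277
B [[ 665. -234.]
 [ 669. -376.]
 [ 330. -385.]
 [ 326. -246.]] [ 497.4 -310.3] [339, 141, 339, 139]
yaw 1.7733041070658528
```

```bash
cat > ov.py <<'E'
from h import *
import pickle
def circ(x,y,z,r,n=60):
    a=np.linspace(0,2*np.pi,n);return np.c_[x+r*np.cos(a),y+r*np.sin(a),0*a+z]
def rec(x,y,yaw,hx,hy,z):
    c,s=np.cos(yaw),np.sin(yaw);q=np.array([(1,1),(1,-1),(-1,-1),(-1,1),(1,1)])*[hx,hy]
    q=np.concatenate([np.linspace(q[i],q[i+1],8) for i in range(4)])
    return np.c_[x+q@[c,-s],y+q@[s,c],0*q[:,0]+z]
def curves(E):
    C=[]
    for k in('Y','B'):
        x,y,yaw=E[k];C+=[rec(x,y,yaw,.164,.064,.02),rec(x,y,yaw,.160,.060,.004)]
        for b in(-.054,.054):
            c,s=np.cos(yaw),np.sin(yaw);C.append(np.array([[x+b*c-t*s,y+b*s+t*c,.0176] for t in(-.06,.06)]))
    x,y=E['flex'][:2];C+=[circ(x,y,.08,.022),circ(x,y,.066,.0275),circ(x,y,.014,.0275)]
    for k in('fl3','fl2'):
        x,y,yaw=E[k];C+=[circ(x,y,.05,.021),circ(x,y,.008,.021)]
        if k=='fl3': C+=[np.array([[x+.042*np.cos(yaw+a),y+.042*np.sin(yaw+a),.008] for a in np.arange(4)*2*np.pi/3])]
        else: C+=[np.array([[x+.043*np.cos(yaw+a),y+.043*np.sin(yaw+a),.008] for a in(0,np.pi)])]
    x,y=E['boss'][:2];C+=[circ(x,y,.04,.013),circ(x,y,.02,.015),circ(x,y,0,.015)]
    x,y,yaw=E['elb'];a=np.radians(np.linspace(-45,45,20))
    for R in(.067,.029,.048):
        for zz in((.019,) if R!=.048 else (.038,)):
            q=np.c_[R*np.cos(a)-.048,R*np.sin(a)]
            t=np.array([np.sin(a[0]),-np.cos(a[0])])*.008;q=np.r_[[q[0]+t],q,[q[-1]+t*[1,-1]]]
            c,s=np.cos(yaw),np.sin(yaw);C.append(np.c_[x+q@[c,-s],y+q@[s,c],0*q[:,0]+zz])
    x,y=E['cone'][:2];C+=[circ(x,y,.058,.021),circ(x,y,0,.03)]
    x,y=E['tube'][:2];C+=[circ(x,y,.066,.0225),circ(x,y,0,.0225)]
    return C
def draw(c,E,crop,f,out):
    u0,v0,u1,v1=crop
    im=cv2.resize(c['color'][v0:v1,u0:u1,::-1],None,fx=f,fy=f,interpolation=cv2.INTER_CUBIC)
    for P in curves(E):
        q=(proj(c,P)-[u0,v0]+.5)*f-.5
        cv2.polylines(im,[np.round(q*8).astype(int).reshape(-1,1,2)],False,(0,255,0),1,cv2.LINE_AA,3)
    cv2.imwrite(out,im)
E
cat > e0.py <<'E'
import numpy as np
E=dict(Y=(.5055,.2733,np.radians(-5.2)),B=(.4974,-.3103,np.radians(1.77)),flex=(.694,-.0076),fl3=(.6832,-.1145,np.radians(40)),fl2=(.5637,.1251,np.radians(42.6)),boss=(.5606,0),elb=(.5646,-.1091,np.radians(-40)),cone=(.4482,.1249),tube=(.459,-.1226))
E
python3 - <<'E'
from ov import *
from e0 import E
ct,cs=pickle.load(open('c0.pkl','rb'))
draw(ct,E,(120,140,540,400),1.9,'pics/o1.png');draw(cs,E,(85,95,540,350),1.75,'pics/o2.png')
E
```

```text
(no output)
```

View pics/o1.png

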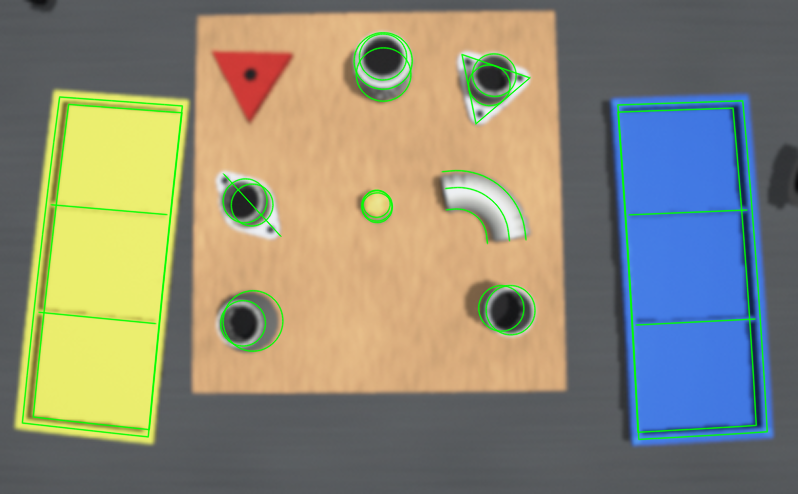

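View pics/o2.png

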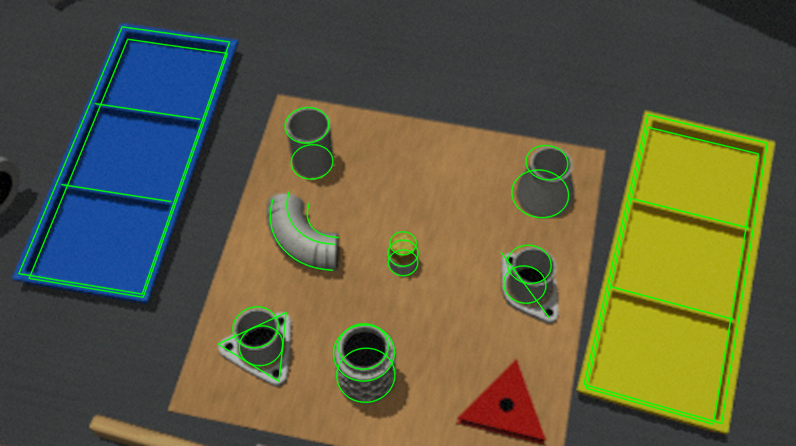

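```bash
python3 - <<'E'
from ov import *
from e0 import E
ct,cs=pickle.load(open('c0.pkl','rb'))
for n,cc in dict(Y=[(646,111),(775,142),(727,432),(578,390)],B=[(121,24),(238,41),(148,300),(13,277)]).items():
    for z in(.02,0):
        P=np.array([at(cs,(85+(u+.5)/1.75-.5,95+(v+.5)/1.75-.5),z) for u,v in cc])[:,:2]
        d=P[2]+P[3]-P[0]-P[1]
        print(n,z,np.round(P*1000).tolist(),np.round(P.mean(0)*1000,1),[round(float(np.linalg.norm(P[i]-P[i-1])*1000)) for i in range(4)],np.degrees(np.arctan2(d[1],d[0])))
# colour-mask check, top camera
im=ct['color'].astype(int)
for n,m in dict(Y=(im[...,0]>1.5*im[...,2])&(im[...,1]>1.5*im[...,2]),B=(im[...,2]>1.5*im[...,0])).items():
    m=m.copy();m[:,220:440]=0
    v,u=np.nonzero(m); P=np.array([at(ct,p,.015)[:2] for p in zip(u[::3],v[::3])]).astype(np.float32)*1000
    print(n,cv2.minAreaRect(P))
E
```

```text
Y 0.02 [[332.0, 222.0], [345.0, 360.0], [682.0, 328.0], [670.0, 190.0]] [507.5 275.3] [339, 139, 338, 138] -5.462563992573171
Y 0 [[316.0, 225.0], [329.0, 366.0], [674.0, 333.0], [662.0, 192.0]] [495.3 279.1] [347, 142, 346, 141] -5.462563992573177
B 0.02 [[332.0, -381.0], [329.0, -242.0], [665.0, -233.0], [668.0, -373.0]] [ 498.5 -307.1] [336, 140, 336, 140] 1.481469562436587
B 0 [[316.0, -392.0], [312.0, -249.0], [656.0, -241.0], [660.0, -383.0]] [ 486.1 -316.4] [344, 143, 344, 143] 1.4814695624365823
Y ((505.89697265625, 275.0557861328125), (143.96524047851562, 344.76580810546875), 84.85997772216797)
B ((625.0633544921875, 39.41094970703125), (614.6900024414062, 1226.986328125), 1.1365830898284912)
```

>>> play_rows([
  [[0,0,-6.1],[0,0,35],0],
  [[0,0,-6.1],[0,0,35],0],
  [[0,0,-6.1],[0,0,34],0],
  [[0,0,0],[-28,-27,0],0],
  [[0,0,0],[-28,-27,0],0],
  [[0,0,0],[-28,-27,0],0],
  [[0,0,0],[-28,-27,0],0],
  [[0,0,0],[-28,-27,0],0],
  [[0,0,0],[-28,-27,0],0],
  [[0,0,0],[-28,-27,0],0],
])

```text
time_s: 2.03
tool_pos: [0.3623, 0.3074, 0.3009]
tcp_rot: [0.002, 3.141, 0.001]
ft_force: [0.4, 0.9, 0.3]
gripper_width: 1.004
finger_force: 0.0
```

>>> play_rows([
  [[0,0,0],[-28.8,-26,0],0],
  [[0,0,0],[-28.8,-26,0],0],
  [[0,0,0],[-28.8,-26,0],0],
  [[0,0,0],[-28.8,-26,0],0],
  [[0,0,0],[-28.8,-26,0],0],
  [[0,0,0],[-28.8,-26,0],0],
  [[0,0,0],[-28.8,-26,0],0],
  [[0,0,0],[0,0,25],0],
  [[0,0,0],[0,0,25],0],
  [[0,0,0],[0,0,0],0],
])

```text
time_s: 2.87
tool_pos: [0.5616, 0.1258, 0.2451]
tcp_rot: [-0.004, -3.132, 0.002]
ft_force: [-0.6, 0.9, -0.8]
gripper_width: 0.998
finger_force: 0.0
```

```bash
python3 - <<'E'
from h import *
c=optics.capture('scene');a=c['color'][150:300,330:470,::-1]
b=optics.capture('top');d=b['color'][180:330,200:340,::-1]
cv2.imwrite('pics/g1.png',np.hstack([cv2.resize(a,(397,425)),cv2.resize(d,(397,425))]))
E
```

```text
(no output)
```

View pics/g1.png

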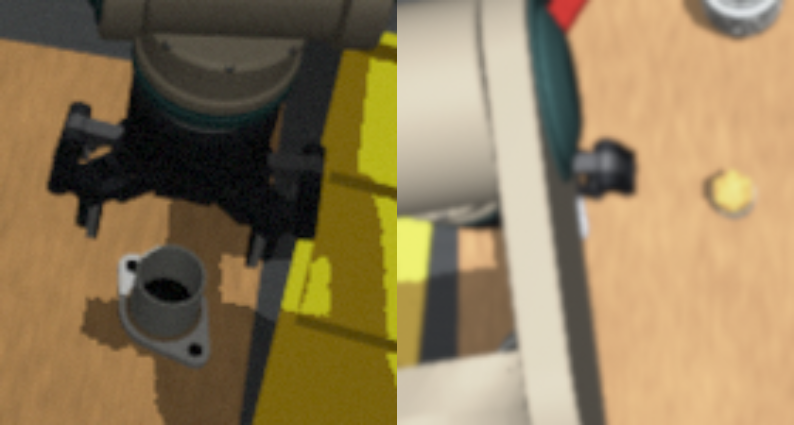

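The picture shows the open fingers on both sides of the two-bolt flange (tube top near (168,262) in the left crop), well centred.

>>> play_rows([
  [[0,0,0],[-1.5,0,20],0],
  [[0,0,0],[0,0,20],0],
  [[0,0,0],[0,0,14],0],
  [[0,0,0],[0,0,0],150],
  [[0,0,0],[0,0,0],255],
  [[0,0,0],[0,0,0],255],
  [[0,0,0],[0,0,0],255],
  [[0,0,0],[0,0,0],255],
  [[0,0,0],[0,0,0],255],
  [[0,0,0],[0,0,0],255],
])

```text
time_s: 3.8
tool_pos: [0.5649, 0.1272, 0.1997]
tcp_rot: [0.002, 3.137, 0.002]
ft_force: [-1.5, 2.5, 6.3]
gripper_width: 0.475
finger_force: 61.1
```

>>> play_rows([
  [[0,0,0],[0,0,-10],255],
  [[0,0,0],[0,0,-25],255],
  [[0,0,0],[0,0,-25],255],
  [[0,0,0],[-10,28,0],255],
  [[0,0,0],[-10,28,0],255],
  [[0,0,0],[-10,28,0],255],
  [[0,0,0],[-10,28,0],255],
  [[0,0,0],[-9.5,26,0],255],
  [[0,0,0],[0,0,0],255],
  [[0,0,0],[0,0,0],255],
])

```text
time_s: 4.63
tool_pos: [0.6136, 0.2658, 0.2564]
tcp_rot: [0.001, -3.141, 0.001]
ft_force: [-0.2, -0.8, -3.6]
gripper_width: 0.465
finger_force: 61.7
```

```bash
python3 - <<'E'
from h import *
c=optics.capture('scene');a=c['color'][130:370,330:550,::-1]
cv2.imwrite('pics/g2.png',cv2.resize(a,None,fx=2,fy=2))
E
```

```text
(no output)
```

View pics/g2.png

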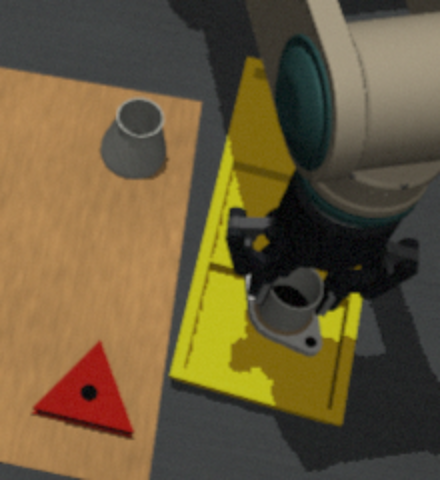

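>>> play_rows([
  [[0,0,0],[0,0,20],255],
  [[0,0,0],[0,0,20],255],
  [[0,0,0],[0,0,10],255],
  [[0,0,0],[0,0,4],255],
  [[0,0,0],[0,0,2],255],
  [[0,0,0],[0,0,0],255],
  [[0,0,0],[0,0,0],110],
  [[0,0,0],[0,0,0],60],
  [[0,0,0],[0,0,0],20],
  [[0,0,0],[0,0,0],0],
])

```text
time_s: 5.52
tool_pos: [0.6139, 0.2644, 0.2012]
tcp_rot: [0.003, 3.141, 0.0]
ft_force: [-0.7, -0.6, 0.2]
gripper_width: 0.963
finger_force: 0.0
```

>>> play_rows([
  [[0,0,0],[0,0,-35],0],
  [[0,0,0],[0,0,-41],0],
  [[0,0,0],[5,-37.5,0],0],
  [[0,0,0],[5,-37.5,0],0],
  [[0,0,0],[5,-37.5,0],0],
  [[0,0,0],[5,-37.5,0],0],
  [[0,0,0],[5,-37.5,0],0],
  [[0,0,0],[5,-37.5,0],0],
  [[0,0,0],[5,-37.5,0],0],
  [[0,0,0],[5,-37.5,0],0],
])

```text
time_s: 6.35
tool_pos: [0.5728, -0.0371, 0.277]
tcp_rot: [0.002, 3.141, -0.0]
ft_force: [-0.1, -0.5, 0.0]
gripper_width: 0.996
finger_force: 0.0
```

>>> play_rows([
  [[0,0,0],[4.5,-37,0],0],
  [[0,0,0],[4.5,-36.5,0],0],
  [[0,0,-7],[0,0,0],0],
  [[0,0,-7],[0,0,0],0],
  [[0,0,-7],[0,0,0],0],
  [[0,0,-7],[0,0,10],0],
  [[0,0,-7],[0,0,10],0],
  [[0,0,-7],[0,0,10],0],
  [[0,0,-7],[0,0,10],0],
  [[0,0,0],[0,0,0],0],
])

```text
time_s: 7.18
tool_pos: [0.5637, -0.1087, 0.2345]
tcp_rot: [1.306, -2.854, -0.004]
ft_force: [-0.8, -0.2, -0.8]
gripper_width: 1.003
finger_force: 0.0
```

```bash
python3 - <<'E'
from h import *
print(sensors.state()['tool_pos'])
c=optics.capture('scene');a=c['color'][110:290,200:360,::-1]
b=optics.capture('top');d=b['color'][160:340,300:460,::-1]
cv2.imwrite('pics/g3.png',np.hstack([cv2.resize(x,None,fx=2.5,fy=2.5) for x in(a,d)]))
E
```

```text
[ 0.56369625 -0.10872417  0.23449797]
```

View pics/g3.png

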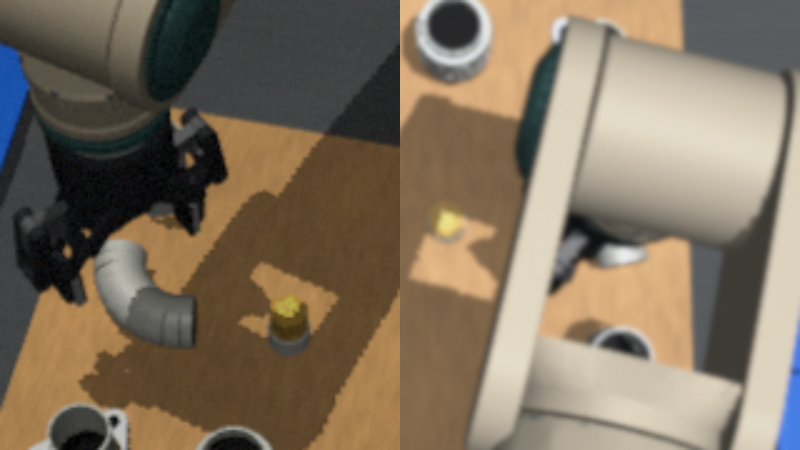

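The picture shows the fingers across the elbow's mid-bend (left tip (75,295), right tip (190,225), elbow middle about (135,300) below); descending and closing.

>>> play_rows([
  [[0,0,0],[0,0,25],0],
  [[0,0,0],[0,0,22],0],
  [[0,0,0],[0,0,10],0],
  [[0,0,0],[0,0,0],80],
  [[0,0,0],[0,0,0],160],
  [[0,0,0],[0,0,0],255],
  [[0,0,0],[0,0,0],255],
  [[0,0,0],[0,0,0],255],
  [[0,0,0],[0,0,0],255],
  [[0,0,0],[0,0,0],255],
])

```text
time_s: 8.12
tool_pos: [0.565, -0.1093, 0.1821]
tcp_rot: [-1.299, 2.857, -0.005]
ft_force: [-1.4, -1.6, 6.5]
gripper_width: 0.435
finger_force: 64.7
```

>>> play_rows([
  [[0,0,0],[0,0,-12],255],
  [[0,0,7],[0,0,-33],255],
  [[0,0,0],[0,0,-35],255],
  [[0,0,0],[-21.4,31.7,0],255],
  [[0,0,0],[-21.4,31.7,0],255],
  [[0,0,0],[-21.4,31.7,0],255],
  [[0,0,0],[-21.4,31.7,0],255],
  [[0,0,0],[-21.4,31.7,0],255],
  [[0,0,0],[-21.4,31.7,0],255],
  [[0,0,0],[-21.4,31.7,0],255],
])

```text
time_s: 8.95
tool_pos: [0.5267, 0.1582, 0.2607]
tcp_rot: [-1.123, 2.933, 0.0]
ft_force: [1.6, 0.8, -2.2]
gripper_width: 0.432
finger_force: 65.8
```

>>> play_rows([
  [[0,0,0],[-21.4,31.7,0],255],
  [[0,0,0],[-21.4,31.7,0],255],
  [[0,0,0],[-21.4,31.7,0],255],
  [[0,0,0],[0,0,20],255],
  [[0,0,0],[0,0,15],255],
  [[0,0,0],[0,0,0],255],
  [[0,0,0],[0,0,0],255],
])

```text
time_s: 9.53
tool_pos: [0.5114, 0.27, 0.2246]
tcp_rot: [1.123, -2.932, -0.0]
ft_force: [0.6, 1.2, -0.7]
gripper_width: 0.43
finger_force: 65.9
```

```bash
python3 - <<'E'
from h import *
c=optics.capture('scene');a=c['color'][130:370,370:570,::-1]
cv2.imwrite('pics/g4.png',cv2.resize(a,None,fx=2.4,fy=2.4))
E
```

```text
(no output)
```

View pics/g4.png

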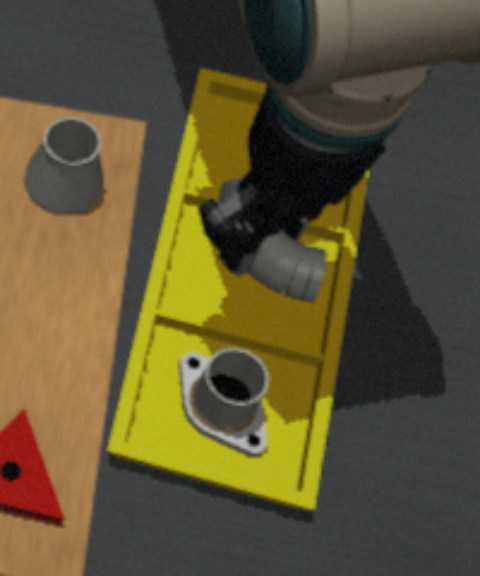

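Flange2 stands in the far yellow bay (tube about (235,385)); the elbow hangs over the middle bay at about (285,265). Lowering it.

>>> play_rows([
  [[0,0,0],[0,0,20],255],
  [[0,0,0],[0,0,12],255],
  [[0,0,0],[0,0,5],255],
  [[0,0,0],[0,0,2.5],255],
  [[0,0,0],[0,0,1],255],
  [[0,0,0],[0,0,0],255],
  [[0,0,0],[0,0,0],110],
  [[0,0,0],[0,0,0],80],
  [[0,0,0],[0,0,0],60],
  [[0,0,0],[0,0,0],60],
])

```text
time_s: 10.42
tool_pos: [0.5119, 0.27, 0.1845]
tcp_rot: [-1.123, 2.933, 0.0]
ft_force: [0.2, 0.7, 0.3]
gripper_width: 0.762
finger_force: 0.0
```

>>> play_rows([
  [[0,0,0],[0,0,-30],60],
  [[0,0,0],[0,0,-35],0],
  [[0,0,7],[0,0,-5],0],
  [[0,0,7],[0,0,-5],0],
  [[0,0,7],[0,0,-5],0],
  [[0,0,7],[0,0,-5],0],
  [[0,0,7],[0,0,0],0],
  [[0,0,7],[0,0,0],0],
  [[0,0,0],[-6.1,-33.7,0],0],
  [[0,0,0],[-6.1,-33.7,0],0],
])

```text
time_s: 11.25
tool_pos: [0.5236, 0.203, 0.2692]
tcp_rot: [-0.002, 3.141, 0.0]
ft_force: [0.7, -0.2, 0.1]
gripper_width: 1.003
finger_force: 0.0
```

>>> play_rows([
  [[0,0,0],[-6.1,-33.7,0],0],
  [[0,0,0],[-6.1,-33.7,0],0],
  [[0,0,0],[-6.1,-33.7,0],0],
  [[0,0,0],[-6.1,-33.7,0],0],
  [[0,0,0],[-6.1,-33.7,0],0],
  [[0,0,0],[-6.1,-33.7,0],0],
  [[0,0,0],[0,0,20],0],
  [[0,0,0],[0,0,10],0],
  [[0,0,0],[0,0,0],0],
])

```text
time_s: 12.0
tool_pos: [0.5593, 0.0004, 0.2361]
tcp_rot: [-0.003, -3.136, -0.001]
ft_force: [-1.0, -0.3, -0.5]
gripper_width: 0.999
finger_force: 0.0
```

```bash
python3 - <<'E'
from ov import *
from e0 import E
c=optics.capture('scene');E['elb']=(.5119,.27,np.radians(-48));E['fl2']=(.614,.2644,E['fl2'][2])
E['Y']=(.5065,.2745,np.radians(-5.35));E['B']=(.498,-.3085,np.radians(1.6))
draw(c,E,(200,130,540,350),2.3,'pics/g5.png')
E
```

```text
(no output)
```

View pics/g5.png

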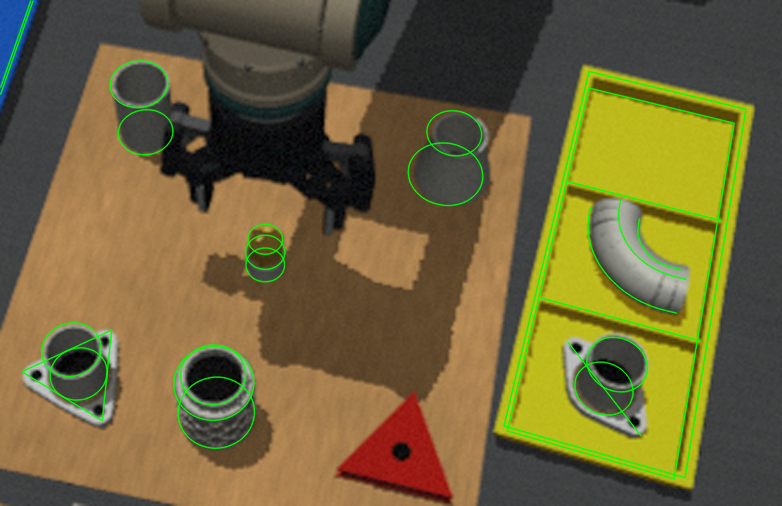

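Elbow and flange2 sit in their bays (elbow middle about (630,255), flange2 (615,370)); the fingers straddle the boss at (265,255).

>>> play_rows([
  [[0,0,0],[0,0,25],0],
  [[0,0,0],[0,0,22],0],
  [[0,0,0],[-1,0,12],0],
  [[0,0,0],[0,0,0],80],
  [[0,0,0],[0,0,0],140],
  [[0,0,0],[0,0,0],255],
  [[0,0,0],[0,0,0],255],
  [[0,0,0],[0,0,0],255],
  [[0,0,0],[0,0,0],255],
  [[0,0,0],[0,0,0],255],
])

```text
time_s: 12.88
tool_pos: [0.5618, 0.0004, 0.1822]
tcp_rot: [0.002, 3.138, 0.0]
ft_force: [-1.0, 1.1, 5.9]
gripper_width: 0.319
finger_force: 58.8
```

>>> play_rows([
  [[0,0,0],[0,0,0],130],
  [[0,0,0],[0,0,0],130],
  [[0,0,0],[0,0,5],130],
  [[0,0,0],[0,0,0],255],
  [[0,0,0],[0,0,0],255],
  [[0,0,0],[0,0,0],255],
  [[0,0,0],[0,0,0],255],
  [[0,0,0],[0,0,0],255],
])

```text
time_s: 13.55
tool_pos: [0.5611, 0.0004, 0.175]
tcp_rot: [-0.002, -3.141, -0.0]
ft_force: [-0.6, -0.4, -0.9]
gripper_width: 0.328
finger_force: 59.1
```

>>> play_rows([
  [[0,0,0],[0,0,-12],255],
  [[0,0,0],[0,0,-33],255],
  [[0,0,0],[0,0,-35],255],
  [[0,0,0],[17.1,-31.2,0],255],
  [[0,0,0],[17.1,-31.2,0],255],
  [[0,0,0],[17.1,-31.2,0],255],
  [[0,0,0],[17.1,-31.2,0],255],
  [[0,0,0],[17.1,-31.2,0],255],
  [[0,0,0],[17.1,-31.2,0],255],
  [[0,0,0],[17.1,-31.2,0],255],
])

```text
time_s: 14.38
tool_pos: [0.4401, -0.2191, 0.2564]
tcp_rot: [0.002, 3.14, -0.001]
ft_force: [0.8, -0.6, -1.3]
gripper_width: 0.329
finger_force: 59.4
```

>>> play_rows([
  [[0,0,0],[17.1,-31.2,0],255],
  [[0,0,0],[17.1,-31.2,0],255],
  [[0,0,0],[17.1,-31.2,0],255],
  [[0,0,0],[0,0,20],255],
  [[0,0,0],[0,0,15],255],
  [[0,0,0],[0,0,0],255],
  [[0,0,0],[0,0,0],255],
])

```text
time_s: 14.97
tool_pos: [0.3896, -0.3113, 0.2204]
tcp_rot: [-0.002, -3.141, -0.001]
ft_force: [0.0, 0.1, -0.5]
gripper_width: 0.325
finger_force: 59.5
```

```bash
python3 - <<'E'
from h import *
c=optics.capture('scene');a=c['color'][90:280,80:280,::-1]
cv2.imwrite('pics/g6.png',cv2.resize(a,None,fx=2.8,fy=2.8))
E
```

```text
(no output)
```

View pics/g6.png

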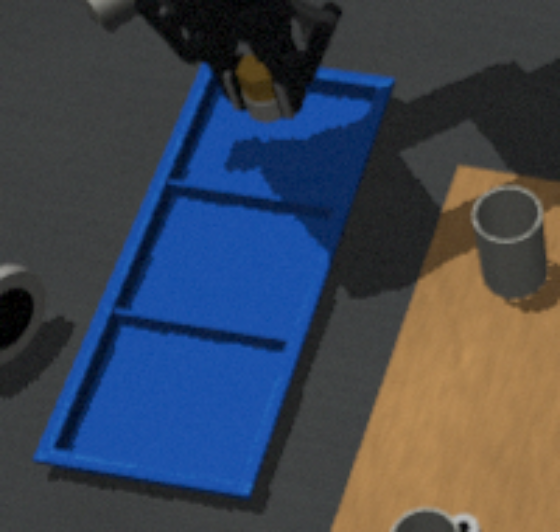

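The boss is held upright over the near blue bay (plug about (257,80)). Lowering.

>>> play_rows([
  [[0,0,0],[0,0,20],255],
  [[0,0,0],[0,0,12],255],
  [[0,0,0],[0,0,5],255],
  [[0,0,0],[0,0,2.5],255],
  [[0,0,0],[0,0,1],255],
  [[0,0,0],[0,0,0],255],
  [[0,0,0],[0,0,0],140],
  [[0,0,0],[0,0,0],120],
  [[0,0,0],[0,0,0],100],
  [[0,0,0],[0,0,0],100],
])

```text
time_s: 15.85
tool_pos: [0.3898, -0.3115, 0.1801]
tcp_rot: [0.002, 3.141, -0.001]
ft_force: [-0.6, 0.1, 0.2]
gripper_width: 0.606
finger_force: 0.0
```

>>> play_rows([
  [[0,0,0],[0,0,-25],100],
  [[0,0,0],[0,0,-35],50],
  [[0,0,0],[0,0,-40],0],
  [[0,0,0],[-29.3,19.7,0],0],
  [[0,0,0],[-29.3,19.7,0],0],
  [[0,0,0],[-29.3,19.7,0],0],
  [[0,0,0],[-29.3,19.7,0],0],
  [[0,0,0],[-29.3,19.7,0],0],
  [[0,0,0],[-29.3,19.7,0],0],
  [[0,0,0],[-29.3,19.7,0],0],
])

```text
time_s: 16.68
tool_pos: [0.5963, -0.1725, 0.2798]
tcp_rot: [0.002, 3.141, -0.0]
ft_force: [0.0, -0.8, 0.6]
gripper_width: 0.999
finger_force: 0.0
```

>>> play_rows([
  [[0,0,0],[-29.3,19.7,0],0],
  [[0,0,0],[-29.3,19.7,0],0],
  [[0,0,0],[-29.3,19.7,0],0],
  [[0,0,0],[0,0,20],0],
  [[0,0,0],[0,0,10],0],
  [[0,0,0],[0,0,0],0],
  [[0,0,0],[0,0,0],0],
  [[0,0,0],[0,0,0],0],
])

```text
time_s: 17.35
tool_pos: [0.6825, -0.1157, 0.2506]
tcp_rot: [0.004, 3.141, -0.0]
ft_force: [0.1, 0.1, 0.2]
gripper_width: 1.002
finger_force: 0.0
```

```bash
python3 - <<'E'
from ov import *
from e0 import E
c=optics.capture('scene');
E['Y']=(.5065,.2745,np.radians(-5.35));E['B']=(.498,-.3085,np.radians(1.6));E['boss']=(.3896,-.3115)
draw(c,E,(80,90,340,340),2.3,'pics/g7.png')
E
```

```text
(no output)
```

View pics/g7.png

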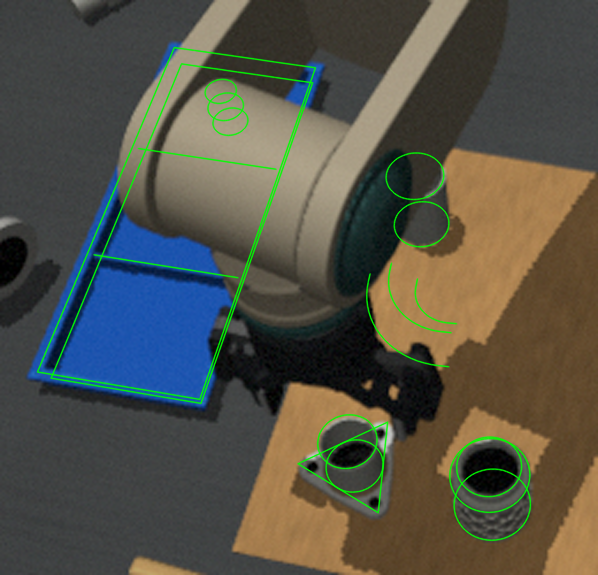

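Fingers straddle the three-bolt flange (tube top about (350,440)); descending.

>>> play_rows([
  [[0,0,0],[-1,1.5,25],0],
  [[0,0,0],[0,0,20],0],
  [[0,0,0],[0,0,11],0],
  [[0,0,0],[0,0,0],80],
  [[0,0,0],[0,0,0],140],
  [[0,0,0],[0,0,0],255],
  [[0,0,0],[0,0,0],255],
  [[0,0,0],[0,0,0],255],
  [[0,0,0],[0,0,0],255],
  [[0,0,0],[0,0,0],255],
])

```text
time_s: 18.23
tool_pos: [0.6846, -0.1136, 0.1964]
tcp_rot: [0.002, 3.138, -0.002]
ft_force: [-0.4, -0.4, 6.5]
gripper_width: 0.475
finger_force: 61.8
```

>>> play_rows([
  [[0,0,0],[0,0,-12],255],
  [[0,0,0],[0,0,-28],255],
  [[0,0,0],[0,0,-20],255],
  [[0,0,0],[26.6,-27.9,0],255],
  [[0,0,0],[26.6,-27.9,0],255],
  [[0,0,0],[26.6,-27.9,0],255],
  [[0,0,0],[26.6,-27.9,0],255],
  [[0,0,0],[26.6,-27.9,0],255],
  [[0,0,0],[26.6,-27.9,0],255],
  [[0,0,0],[26.6,-27.9,0],255],
])

```text
time_s: 19.07
tool_pos: [0.4959, -0.3091, 0.2538]
tcp_rot: [-0.002, -3.141, -0.001]
ft_force: [-0.3, -0.9, -4.0]
gripper_width: 0.475
finger_force: 61.4
```

>>> play_rows([
  [[0,0,0],[0,0,10],255],
  [[0,0,0],[0,0,15],255],
  [[0,0,0],[0,0,0],255],
  [[0,0,0],[0,0,0],255],
])

```text
time_s: 19.4
tool_pos: [0.4972, -0.308, 0.228]
tcp_rot: [-0.002, -3.139, -0.003]
ft_force: [0.1, 0.7, -3.2]
gripper_width: 0.472
finger_force: 61.6
```

```bash
python3 - <<'E'
from h import *
c=optics.capture('scene');a=c['color'][90:280,80:280,::-1]
cv2.imwrite('pics/g8.png',cv2.resize(a,None,fx=2.8,fy=2.8))
E
```

```text
(no output)
```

View pics/g8.png

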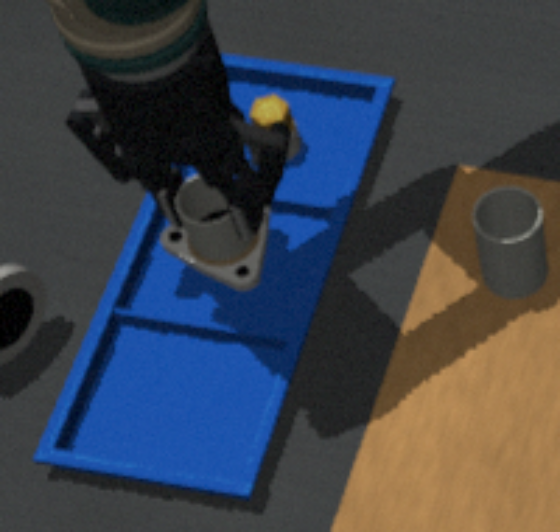

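Boss stands in the near bay ((270,115) plug top); flange3 hangs upright over the middle bay (about (215,215)). Lowering.

>>> play_rows([
  [[0,0,0],[0,0,15],255],
  [[0,0,0],[0,0,8],255],
  [[0,0,0],[0,0,4],255],
  [[0,0,0],[0,0,2.5],255],
  [[0,0,0],[0,0,1],255],
  [[0,0,0],[0,0,0],255],
  [[0,0,0],[0,0,0],110],
  [[0,0,0],[0,0,0],80],
  [[0,0,0],[0,0,0],60],
  [[0,0,0],[0,0,0],60],
])

```text
time_s: 20.28
tool_pos: [0.4977, -0.3084, 0.1986]
tcp_rot: [0.002, 3.141, -0.001]
ft_force: [0.0, 0.3, -0.3]
gripper_width: 0.763
finger_force: 0.0
```

>>> play_rows([
  [[0,0,0],[0,0,-25],60],
  [[0,0,0],[0,0,-35],0],
  [[0,0,0],[0,0,-35],0],
  [[0,0,0],[-19.6,30.1,0],0],
  [[0,0,0],[-19.6,30.1,0],0],
  [[0,0,0],[-19.6,30.1,0],0],
  [[0,0,0],[-19.6,30.1,0],0],
  [[0,0,0],[-19.6,30.1,0],0],
  [[0,0,0],[-19.6,30.1,0],0],
  [[0,0,0],[-19.6,30.1,0],0],
])

```text
time_s: 21.12
tool_pos: [0.6358, -0.0962, 0.2933]
tcp_rot: [0.002, 3.141, -0.0]
ft_force: [0.5, 0.1, -0.3]
gripper_width: 1.002
finger_force: 0.0
```

>>> play_rows([
  [[0,0,0],[-19.6,30.1,0],0],
  [[0,0,0],[-19.6,30.1,0],0],
  [[0,0,0],[-19.6,30.1,0],0],
  [[0,0,0],[0,0,10],0],
  [[0,0,0],[0,0,0],0],
  [[0,0,0],[0,0,0],0],
])

```text
time_s: 21.62
tool_pos: [0.6937, -0.0079, 0.282]
tcp_rot: [-0.002, -3.139, 0.0]
ft_force: [0.3, 0.0, -0.3]
gripper_width: 0.999
finger_force: 0.0
```

```bash
python3 - <<'E'
from ov import *
from e0 import E
c=optics.capture('scene')
E['B']=(.498,-.3085,np.radians(1.6));E['boss']=(.3896,-.3115);E['fl3']=(.4975,-.3084,E['fl3'][2])
draw(c,E,(80,90,400,340),2.3,'pics/g9.png')
E
```

```text
(no output)
```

View pics/g9.png

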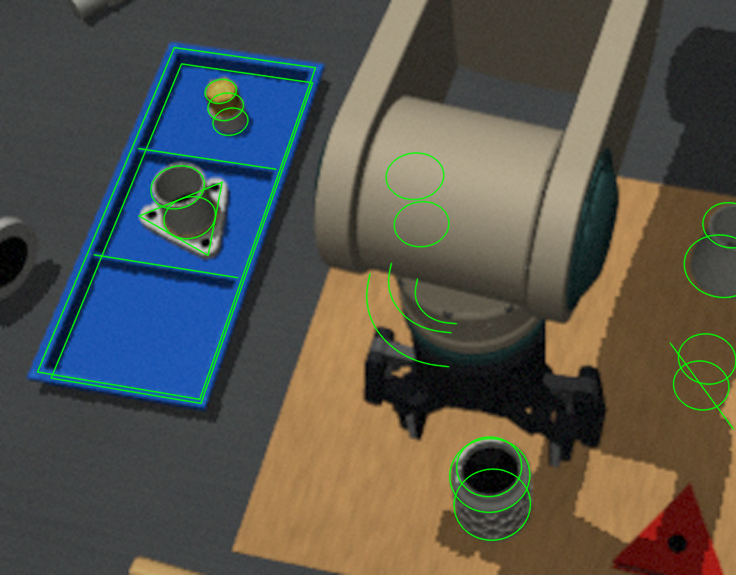

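Boss and flange3 stand centrally in the near and middle blue bays; the fingers straddle the flex coupling (top about (490,470)).

>>> play_rows([
  [[0,0,0],[-0.5,0,25],0],
  [[0,0,0],[0,0,25],0],
  [[0,0,0],[0,0,20],0],
  [[0,0,0],[0,0,10],0],
  [[0,0,0],[0,0,0],60],
  [[0,0,0],[0,0,0],120],
  [[0,0,0],[0,0,0],255],
  [[0,0,0],[0,0,0],255],
  [[0,0,0],[0,0,0],255],
  [[0,0,0],[0,0,0],255],
])

```text
time_s: 22.5
tool_pos: [0.695, -0.0078, 0.2059]
tcp_rot: [0.002, 3.137, -0.001]
ft_force: [-0.8, -0.4, 5.8]
gripper_width: 0.616
finger_force: 64.1
```

>>> play_rows([
  [[0,0,0],[0,0,-12],255],
  [[0,0,0],[0,0,-28],255],
  [[0,0,0],[0,0,-30],255],
  [[0,0,0],[9.9,-33.1,0],255],
  [[0,0,0],[9.9,-33.1,0],255],
  [[0,0,0],[9.9,-33.1,0],255],
  [[0,0,0],[9.9,-33.1,0],255],
  [[0,0,0],[9.9,-33.1,0],255],
  [[0,0,0],[9.9,-33.1,0],255],
  [[0,0,0],[9.9,-33.1,0],255],
])

```text
time_s: 23.33
tool_pos: [0.6239, -0.2406, 0.2733]
tcp_rot: [-0.002, -3.141, -0.001]
ft_force: [0.4, -0.2, -3.6]
gripper_width: 0.616
finger_force: 63.9
```

>>> play_rows([
  [[0,0,0],[9.9,-33.1,0],255],
  [[0,0,0],[9.9,-33.1,0],255],
  [[0,0,0],[0,0,20],255],
  [[0,0,0],[0,0,15],255],
  [[0,0,0],[0,0,0],255],
  [[0,0,0],[0,0,0],255],
])

```text
time_s: 23.83
tool_pos: [0.6046, -0.3051, 0.2371]
tcp_rot: [-0.002, -3.139, -0.003]
ft_force: [0.4, -0.4, -2.9]
gripper_width: 0.616
finger_force: 64.2
```

```bash
python3 - <<'E'
from h import *
c=optics.capture('scene');a=c['color'][90:280,80:280,::-1]
cv2.imwrite('pics/g10.png',cv2.resize(a,None,fx=2.8,fy=2.8))
E
```

```text
(no output)
```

View pics/g10.png

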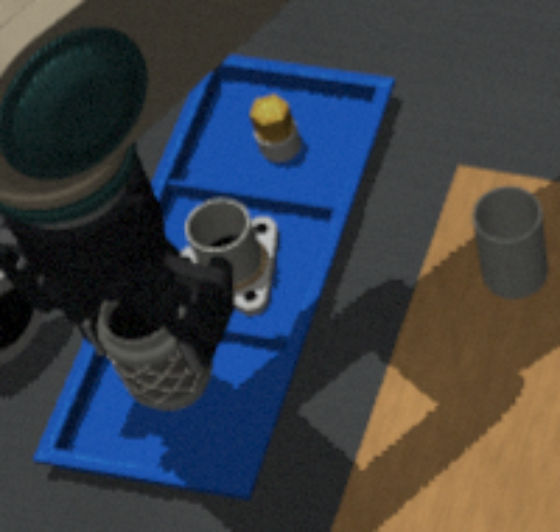

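Flex coupling hangs upright over the far blue bay (about (150,350)). Lowering.

>>> play_rows([
  [[0,0,0],[0,0,15],255],
  [[0,0,0],[0,0,8],255],
  [[0,0,0],[0,0,4],255],
  [[0,0,0],[0,0,2.5],255],
  [[0,0,0],[0,0,1],255],
  [[0,0,0],[0,0,0],255],
  [[0,0,0],[0,0,0],80],
  [[0,0,0],[0,0,0],50],
  [[0,0,0],[0,0,0],30],
  [[0,0,0],[0,0,0],30],
])

```text
time_s: 24.72
tool_pos: [0.6051, -0.3055, 0.2082]
tcp_rot: [0.002, 3.141, -0.001]
ft_force: [-0.5, -0.1, 0.3]
gripper_width: 0.879
finger_force: 0.0
```

>>> play_rows([
  [[0,0,0],[0,0,-15],30],
  [[0,0,0],[0,0,-30],30],
  [[0,0,0],[0,0,-35],30],
  [[0,0,0],[0,0,-35],30],
  [[0,0,0],[15,35,0],30],
  [[0,0,0],[15,35,0],30],
  [[0,0,0],[15,35,0],30],
  [[0,0,0],[15,35,0],30],
  [[0,0,0],[15,35,0],30],
  [[0,0,0],[15,35,0],30],
])

```text
time_s: 25.55
tool_pos: [0.5142, -0.0938, 0.3229]
tcp_rot: [0.003, 3.141, -0.0]
ft_force: [0.7, 1.1, 0.2]
gripper_width: 0.886
finger_force: 0.0
```

>>> play_rows([
  [[0,0,0],[20,10,-20],30],
  [[0,0,0],[20,10,-20],30],
  [[0,0,0],[20,10,-20],30],
  [[0,0,0],[0,0,0],30],
  [[0,0,0],[0,0,0],30],
  [[0,0,0],[0,0,0],30],
])

```text
time_s: 26.05
tool_pos: [0.4554, -0.0654, 0.3822]
tcp_rot: [-0.002, -3.142, 0.0]
ft_force: [-0.4, -0.6, 0.1]
gripper_width: 0.881
finger_force: 0.0
```

```bash
python3 - <<'E'
from ov import *
from e0 import E
c=optics.capture('scene')
E['Y']=(.5065,.2745,np.radians(-5.35));E['B']=(.498,-.3085,np.radians(1.6));E['boss']=(.3896,-.3115);E['fl3']=(.4975,-.3084,E['fl3'][2])
E['flex']=(.605,-.3053);E['elb']=(.5119,.27,np.radians(-48));E['fl2']=(.614,.2644,E['fl2'][2])
draw(c,E,(80,90,545,350),1.7,'pics/g11.png')
E
```

```text
(no output)
```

View pics/g11.png

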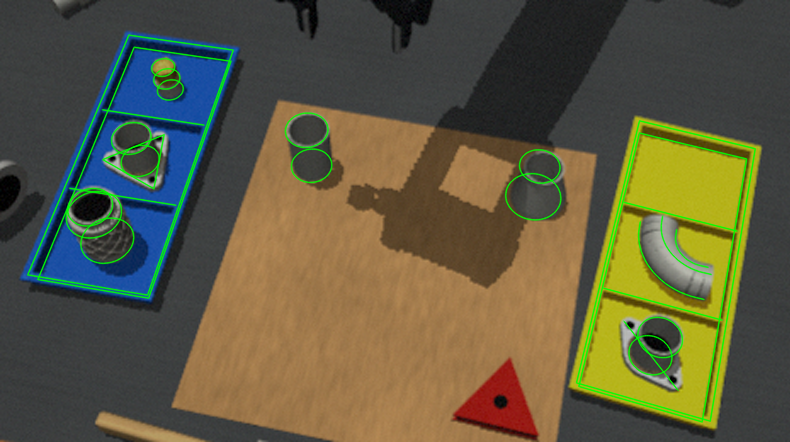

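All five parts are upright, flat and in separate bays, and the tube, cone and magnet have not moved.

```bash
python3 -c "
from workcell import hand_in
print(hand_in())"
```

```text
the job is handed in; nothing more can be done
None
```

Both kits are made up and the job is handed in (no verdict was returned): flex coupling, three-bolt flange and boss are in separate blue bays, elbow and two-bolt flange in separate yellow bays, and the last picture showed every part upright and the cone, plain tube and magnet where they started.

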